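# Close the draft shield and tare the balance touch-free

## Task

Get the balance ready to weigh: gently slide the draft shield's top cover fully shut over the beaker, then tare by pointing with the fingertips at the window of the green-ringed touch-free sensor, from two to four centimetres above it and without touching it, for two seconds. Finally draw the hand at least 20 cm away. Do not touch or set off the blue-ringed sensor, and leave everything else on the bench where it stands.

Things in the scene. Friction and masses are not known exactly. Their poses are not given: they have to be found in the camera images.
- balance: White laboratory balance fixed on the bench, 360 deep (x) x 210 wide (y) x 187 mm tall without its cover. Origin: centre of its underside. +x runs from its sloped grey panel (front, towards the robot) to its white rear column; z up. The glass draft shield round the pan spans x -90 to +80 mm. Must not be pressed or struck with more than 35 N.
- cover (a joint): Opening in m of the draft shield's top cover, a grey-framed glass plate (170 x 174 x 7 mm, top 194 mm above the bench, glass 2 mm lower) sliding level along the balance's x. 0 = fully shut, at a hard stop; grows to 0.11 as it slides back (+x) over the rear column; starts 0.06 to 0.10. Slides with about 1.5 N, stays where left. Below 0.004 counts as shut.
- cover_grip (a point): Centre of the upright rear (+x) face of the blue pull on the cover's front edge; axes as the balance. Pull: 80 mm wide (y), top 218 mm above the bench, 24 mm above the cover; front sloped. Point 207 mm above the bench; cover shut: balance x = -0.069, y = 0. Behind it is only flat cover: fingertips lowered there and drawn to balance -x slide it shut.
- green_sensor: Tare sensor: loose white puck, 70 mm diameter, 28 mm tall, 180 g, with a green ring on top. Origin: centre of its underside. It stands to the left or to the right of the balance (the blue one on the other side).
- green_window (a point): Centre of the black window (30 mm across) on top of the green-ringed sensor, 28 mm above the bench. It looks straight up. It tares when fingertips stay within about 25 mm sideways of its centre and 10 to 60 mm above it for 1.5 s.
- blue_sensor: Print sensor: same puck with a blue ring on top, loose. Origin: centre of its underside.
- blue_window (a point): Centre of the black window on top of the blue-ringed sensor, 28 mm above the bench. It is set off by a hand less than 35 mm to the side of its centre and less than 90 mm above it.
- beaker: Empty glass beaker, 44 mm diameter, 58 mm tall, standing on the balance pan inside the draft shield (the pan is 78 mm above the bench). Origin: centre of its underside.
- amber_bottle: Amber reagent bottle with black cap, 80 mm diameter, 165 mm tall, behind and to the left. Origin: centre of its underside.
- flask: Conical glass flask, 82 mm diameter, 124 mm tall, behind and to the right. Origin: centre of its underside.
- weigh_boat: White square weighing dish, 80 x 80 x 20 mm, right of the balance. Origin: centre of its underside.
- weight: Steel calibration weight with a knob, 32 mm diameter, 50 mm tall, left of the balance. Origin: centre of its underside.
- tube_rack: White rack of test tubes with coloured caps, 200 x 70 x 127 mm, at the far left. Origin: centre of its underside; x along its length.

How it is judged:
On the way, in this order (a step that is already met when the one before it is completed fails the run):
1. the top cover is shut (less than 4 mm open) (value of joint cover below 0.004 m), for 0.2 s.
2. with the cover shut, the grasp point dwells 20 to 90 mm above the green sensor's window and within 30 mm of its centre sideways for 1.5 s, without contact (value of joint cover below 0.004 m and horizontal distance between the grasp point and green_window below 0.03 m and z of the grasp point in the frame of green_window between 0.02 and 0.09 m and contact force between the fingers and anything else below 0.05 N), for 1.5 s.
At the end, for the whole second after the job is handed in: The cover is shut (less than 4 mm open), the hand is at least 15 cm from the green sensor's window, both sensors are within 5 mm of where they stood, and the beaker on the pan and all other things on the bench are within 10 mm of where they stood, at rest (value of joint cover below 0.004 m and distance between the grasp point and green_window above 0.15 m and distance of each of green_sensor, blue_sensor from where it was at the start of the episode below 0.005 m and distance of each of beaker, amber_bottle, flask, weigh_boat, weight, tube_rack from where it was at the start of the episode below 0.01 m and linear speed of beaker below 0.01 m/s); the robot touches nothing.
It fails at once if a sensor is touched (more than 0.3 N) (contact force between any of the arm, the fingers and green_sensor above 0.3 N or contact force between any of the arm, the fingers and blue_sensor above 0.3 N).
It fails at once if a sensor is shifted or lifted (more than 5 mm) (distance of any of green_sensor, blue_sensor from where it was at the start of the episode above 0.005 m).
It fails at once if the blue sensor is set off (grasp point within 35 mm sideways of its window and less than 90 mm above it) (horizontal distance between the grasp point and blue_window below 0.035 m and z of the grasp point in the frame of blue_window below 0.09 m).
It fails at once if the balance or its cover is pressed or struck harder than 35 N (contact force between any of the fingers, the arm and balance above 35 N).
It fails at once if the beaker or another thing on the bench is moved or lifted (more than 10 mm) (distance of any of beaker, amber_bottle, flask, weigh_boat, weight, tube_rack from where it was at the start of the episode above 0.01 m).
It also fails if it takes over 54 s, if anything falls off the work surface, if the arm or the gripper's body presses on something with over 40 N, if the wrist force passes 120 N, or if a joint passes its speed limit or range.

## Robot

A 7-joint arm with a two-finger parallel gripper is mounted at the origin on the work surface. World frame = base frame: x ahead of the robot, y to its left, z up, the work surface at z = 0. Lengths are in m, angles in rad, forces in N, time in s.
With the tool pointing down it reaches from about 0.425 to 0.875 m from the base axis. Payload 4.7 kg.
Tool frame: the origin (TCP) lies midway between the tips of the shut fingers; the grasp point (between the pads) lies 19 mm behind it; z points along the fingers, y is the direction in which the jaws open and shut (so a half turn about z gives the same grasp; the last joint's range is limited). The gripper opens to 87 mm and grips with 3 to 60 N. Pads are 19 mm wide; open, the fingers measure 117 mm over their backs; the gripper's body (75 mm by 190 mm) begins 51 mm behind the grasp point.
Start: joints at [-1.316, 0.321, -0.07, 1.45, 0.023, 1.371, -0.057], TCP at [0.155, 0.631, 0.223] pointing down, gripper open.
Joint ranges: [-2.86, 2.86], [-0.3, 2.09], [-1.38, 1.24], [0.06, 2.45], [-1.56, 4.7], [0.09, 2.05], [-2.69, 2.69]. Speed limits (rad/s): [2.57, 2.57, 3.14, 3.14, 3.14, 3.14, 3.14].

## Interface

Orientations are given as a rotation vector (axis times angle).
In Python, from bench import monitor, eyes, order gives the robot as it stands. The module is installed in compiled form; this text tells all that it offers.
- The arm moves only by the shell command python3 -m pendant 'ROWS' [FORCE]. ROWS is JSON, a list of rows, each a list of 3 entries, a list of its own where there are three numbers: the turn, a rotation vector about the tool's x, y, z in degrees, then the shift along the tool's x, y, z in m, then the gripper command: -1 is fully open, 1 is shut, values between are in proportion. In form: [[[rx, ry, rz], [tx, ty, tz], hand], ...]. A call has 1 to 8 rows; each row shifts and turns the commanded pose from where the row before left it, along the tool's axes as they then stand; what a row does not reach is not made up. A row lasts 1/8 s, in which the tool goes at most 62.5 mm and 10.7 degrees, less where a joint would pass 70% of its speed; a pose out of reach is approached as far as the arm can. A call is refused whole if a number of a shift passes 0.0625 or a number of a turn 10.7, either way. A call with a gripper value outside its range is refused whole. The fingers move at their own pace and stop on an object; FORCE is the grip in N (left out, the last holds). Time passes only in rows, so rows that do not move let the fingers close. It gives the time, the measured TCP pose, the force and the opening at its end, in the units of the state.
- monitor.get_state(): the state, without advancing time (a new reading comes with each control period).
- eyes.get_image(name): name is "scene" or "side" or "wrist"; returns a dict with "color" (420x560x3 uint8, red, green, blue), "range_z" (420x560 float32, m along the optical axis (not along the pixel's ray), 0 where there is no reading), "fx", "fy", "cx", "cy" (pixels), "world_to_cam" (4x4, takes a point from world to camera coordinates). Camera axes: x right, y up, looking along -z (the intrinsics and any distortion apply to the point x, -y, -z); pixel columns grow to the right and rows downward; lengths in m; the calibration is good to about 2 mm. The wrist camera is an equidistant fisheye: a pixel r from the principal point sees the ray r / f radians off the axis. A picture is of the moment at which its call begins.
- order.close_job(): hands the job in, once; it reports no verdict.
The state is a dict: "time": time; "joint_positions": joint angles; "qd": joint speeds; "joint_torque": joint torques, N m; "position": TCP position; "tool_rot": TCP orientation; "ft_force": force on the tool from outside, world axes, zero at the start; "torque": the same for the moment, N m; "grip_width": opening from 0.0 (shut) to 1.0 (fully open).
Only numpy, scipy, OpenCV 4.12 (cv2) and the standard library are available. Lean on these libraries where they do the work, as an engineer would, in place of code of your own. Each camera call takes 0.05 s, during which the arm holds its last target.

## Working session

There is one attempt and no reset: what is moved stays moved. The work goes in short steps, Python scripts to look and compute and a shell command to move; the robot and the scene stay as the last step left them, time stands still between calls to the robot, and variables do not carry over. Pictures are saved under pics/ and viewed, and the job is handed in when it is done.

```bash
mkdir -p pics
cat > h.py <<'E'
import numpy as np, cv2
from bench import monitor, eyes, order
def grab(n,tag):
    d=eyes.get_image(n); cv2.imwrite(f'pics/{tag}.png',d['color'][:,:,::-1]); np.savez(f'{tag}.npz',**d); return d
def ray(d,u,v,fish=False):
    x=(u-d['cx'])/d['fx']; y=(v-d['cy'])/d['fy']
    if fish:
        r=np.hypot(x,y); s=np.sin(r)/r if r>1e-9 else 1; c=np.array([x*s,-y*s,-np.cos(r)])
    else: c=np.array([x,-y,-1.])
    T=np.linalg.inv(d['world_to_cam']); return T[:3,3],T[:3,:3]@c
def onz(d,u,v,z,fish=False):
    o,r=ray(d,u,v,fish); return o+r*(z-o[2])/r[2]
def tri(a,b):
    (o1,r1),(o2,r2)=a,b; A=np.c_[r1,-r2]; s=np.linalg.lstsq(A,o2-o1,rcond=None)[0]
    p,q=o1+s[0]*r1,o2+s[1]*r2; return (p+q)/2,np.linalg.norm(p-q)
def dep(d,u,v):
    z=float(d['range_z'][int(v),int(u)]); o,r=ray(d,u,v); return o+r*z
E
python3 - <<'E'
from h import *
for n in ['scene','side','wrist']:
    d=grab(n,n+'0'); print(n,d['fx'],d['cx'],d['cy'],np.linalg.inv(d['world_to_cam'])[:3].round(3).tolist())
s=monitor.get_state()
print({k:np.round(v,3) for k,v in s.items()})
E
```

```text
scene 519.7791026443739 282.4613289077629 208.6595775674677 [[0.703, -0.554, 0.447, 1.166], [0.711, 0.557, -0.429, -0.477], [-0.011, 0.619, 0.785, 1.232]]
side 461.76774145626894 276.60125648792075 214.19740975818732 [[0.889, 0.272, -0.369, 0.059], [-0.458, 0.559, -0.691, -0.855], [0.018, 0.783, 0.621, 0.996]]
wrist 325.19226210127806 280.7679298278559 212.92012120003727 [[0.239, -0.93, -0.278, 0.079], [0.971, 0.229, 0.07, 0.65], [-0.002, -0.287, 0.958, 0.383]]
{'time': np.float64(0.15), 'joint_positions': array([-1.316,  0.322, -0.07 ,  1.451,  0.023,  1.371, -0.057]), 'qd': array([-0.002, -0.002,  0.   , -0.004, -0.002,  0.001,  0.002]), 'joint_torque': array([-0.0000e+00, -4.9180e+01, -4.0500e-01, -3.1288e+01, -6.4000e-02,
        4.1000e-02,  0.0000e+00]), 'position': array([0.155, 0.631, 0.222]), 'tool_rot': array([-3.770e-01, -3.119e+00,  2.000e-03]), 'ft_force': array([-0.491,  0.448,  0.489]), 'torque': array([-0.055,  0.04 , -0.016]), 'grip_width': np.float64(1.0)}
```

View pics/scene0.png

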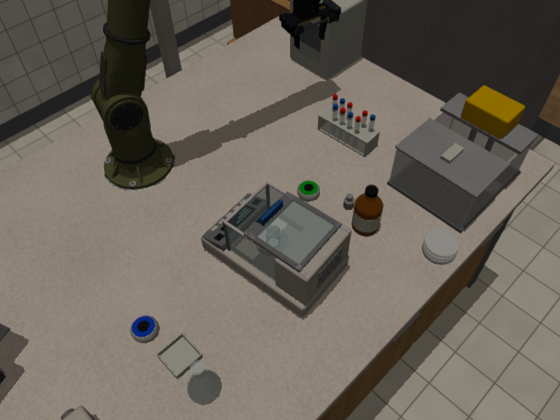

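View pics/side0.png

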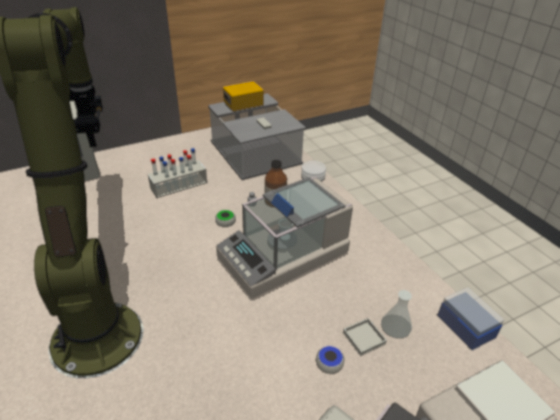

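View pics/wrist0.png

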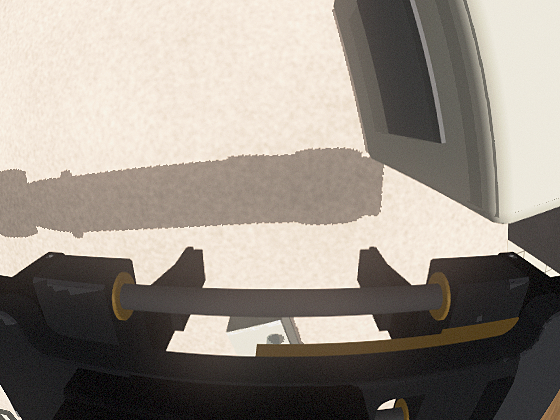

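The scene picture shows the green puck at (309,189), the blue puck at (144,328) and the blue pull at (270,212). In the side picture they are at (226,217), (330,358) and (283,206). Next I measure them with masks from both views.

```bash
cat > m.py <<'E'
from h import *
def blobs(d,hl,hh,smin=110,vmin=40):
    h=cv2.cvtColor(d['color'],cv2.COLOR_RGB2HSV); m=cv2.inRange(h,(hl,smin,vmin),(hh,255,255))
    n,l,st,c=cv2.connectedComponentsWithStats(m)
    return [(st[i].tolist(),c[i].round(1).tolist()) for i in range(1,n) if st[i,4]>25],l
sc=dict(np.load('scene0.npz')); sd=dict(np.load('side0.npz'))
if __name__=='__main__':
  for nm,d in (('scene',sc),('side',sd)):
    for c,a,b in (('green',45,80),('blue',105,130)):
        print(nm,c,blobs(d,a,b)[0])
E
python3 m.py
python3 - <<'E'
import cv2
a=cv2.imread('pics/scene0.png')[170:310,190:370];b=cv2.imread('pics/side0.png')[160:300,200:370]
cv2.imwrite('pics/za.png',cv2.resize(a,None,fx=4,fy=4,interpolation=2));cv2.imwrite('pics/zb.png',cv2.resize(b,None,fx=4,fy=4,interpolation=2))
E
```

```text
scene green [([299, 181, 19, 14, 166], [308.3, 187.4])]
scene blue [([257, 200, 26, 22, 136], [269.6, 210.5]), ([132, 316, 23, 21, 288], [143.0, 326.2])]
side green [([217, 211, 16, 9, 93], [224.6, 215.0])]
side blue [([273, 195, 19, 20, 192], [281.9, 204.4]), ([458, 318, 43, 21, 118], [480.6, 330.6]), ([319, 347, 23, 19, 240], [330.2, 356.1])]
```

View pics/za.png

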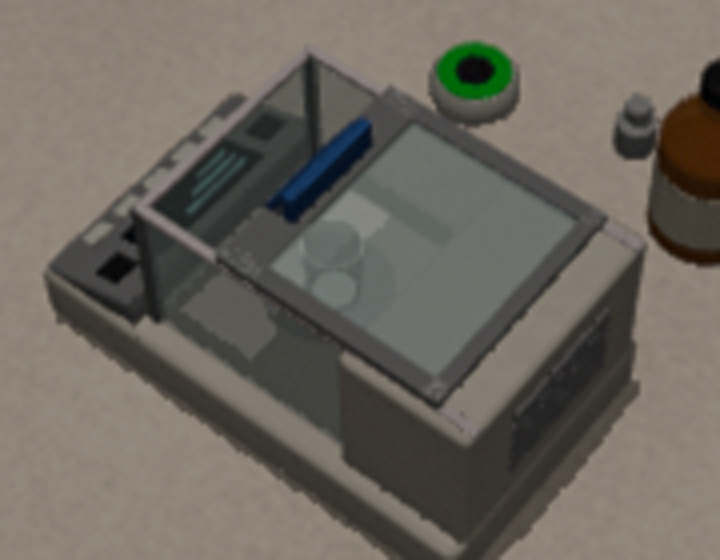

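View pics/zb.png

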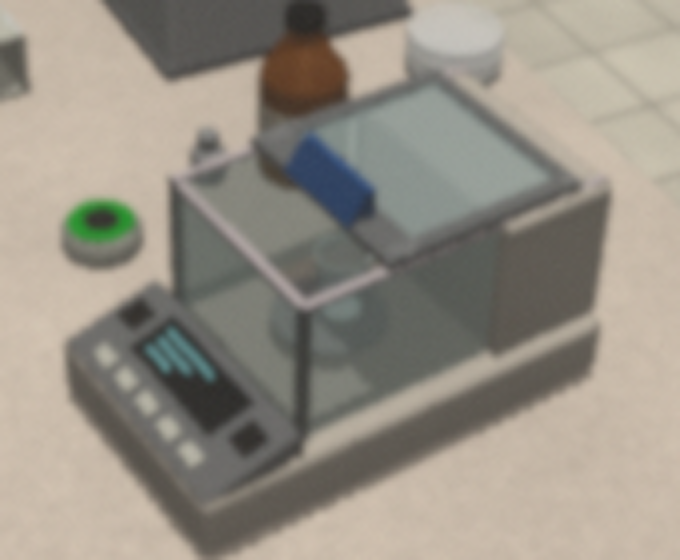

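Zoomed: cover corners, rim corners and pull ends read off both views. I triangulate these.

Run:
```python
from m import *
S=lambda x,y:(190+x/4-.4,170+y/4-.4)
D=lambda x,y:(200+x/4-.4,160+y/4-.4)
P={'rimFL':(S(308,50),D(175,178)),'rimFR':(S(137,208),D(303,305)),'covFL':(S(385,90),D(255,142)),'covFR':(S(222,258),D(392,262)),
'covRL':(S(605,218),D(435,78)),'covRR':(S(437,402),D(590,185)),'pullL':(S(370,124),D(308,135)),'pullR':(S(290,208),D(372,187)),
'green':(S(475,70),D(101,218)),'grR':((308.3,187.4),(224.6,215)),'blue':((143,326.2),(330.2,356.1)),'weight':(S(638,103),D(207,135)),}
R={}
for k,(a,b) in P.items():
    p,e=tri(ray(sc,*a),ray(sd,*b)); R[k]=p; print(k,p.round(4),'gap',round(e,4),'sc z-plane',end=' ')
    z={'rim':.187,'cov':.194,'pul':.218}.get(k[:3],.028); print(onz(sc,*a,z).round(4)[:2],onz(sd,*b,z).round(4)[:2], dep(sc,*a).round(3))
for a,b in (('covFL','covRL'),('covFR','covRR'),('covFR','covFL'),('covRR','covRL'),('rimFR','rimFL'),('pullR','pullL')):
    v=R[b]-R[a]; print(a,b,np.linalg.norm(v[:2]).round(3),np.degrees(np.arctan2(v[1],v[0])).round(1))
```

```text
rimFL [0.4753 0.1294 0.1855] gap 0.0024 sc z-plane [0.4772 0.1273] [0.4745 0.1293] [0.476 0.128 0.185]
rimFR [ 0.4946 -0.0373  0.1862] gap 0.0037 sc z-plane [ 0.4964 -0.0394] [ 0.494  -0.0357] [ 0.497 -0.04   0.188]
covFL [0.542  0.1354 0.1935] gap 0.0006 sc z-plane [0.5426 0.1347] [0.5417 0.1352] [0.539 0.138 0.188]
covFR [ 0.5657 -0.0293  0.1926] gap 0.0013 sc z-plane [ 0.567  -0.0305] [ 0.5649 -0.0298] [ 0.567 -0.031  0.195]
covRL [0.7102 0.1611 0.1865] gap 0.0022 sc z-plane [0.7128 0.1577] [0.7041 0.1502] [0.713 0.158 0.194]
covRR [ 0.7342 -0.0148  0.1956] gap 0.0057 sc z-plane [ 0.7318 -0.0112] [ 0.7354 -0.0168] [ 0.731 -0.01   0.191]
pullL [0.5671 0.0976 0.2151] gap 0.0035 sc z-plane [0.5701 0.0942] [0.5653 0.0967] [0.57  0.094 0.218]
pullR [0.5783 0.0187 0.2161] gap 0.0087 sc z-plane [0.5825 0.0135] [0.5771 0.0226] [0.578 0.017 0.21 ]
green [0.4771 0.2956 0.0292] gap 0.0026 sc z-plane [0.4774 0.295 ] [0.4775 0.299 ] [0.474 0.298 0.023]
grR [0.4761 0.2965 0.0255] gap 0.0017 sc z-plane [0.4781 0.294 ] [0.475  0.2949] [0.475 0.298 0.022]
blue [ 0.4979 -0.3294  0.0251] gap 0.0019 sc z-plane [ 0.5001 -0.3306] [ 0.4964 -0.33  ] [ 0.5   -0.331  0.028]
weight [0.5964 0.3435 0.0479] gap 0.0004 sc z-plane [0.5867 0.3576] [0.6077 0.3684] [0.599 0.34  0.053]
covFL covRL 0.17 8.7
covFR covRR 0.169 4.9
covFR covFL 0.166 98.2
covRR covRL 0.177 97.8
rimFR rimFL 0.168 96.6
pullR pullL 0.08 98.1
```

Balance yaw is about 7.5°, and the cover is about 69 mm open. The pull's rear face is near (0.576, 0.056), with its top at 0.216. First I raise the hand, turn it to the balance's axes and shut the fingers.

```bash
python3 -m pendant '[[[0,0,-5],[0,0,-0.01],1],[[0,0,-5],[0,0,-0.01],1],[[0,0,-5],[0,0,-0.01],1],[[0,0,-6.3],[0,0,-0.01],1],[[0,0,0],[0,0,-0.01],1],[[0,0,0],[0,0,0],1],[[0,0,0],[0,0,0],1]]' 10
python3 - <<'E'
from h import *
from scipy.spatial.transform import Rotation as R
s=monitor.get_state(); print(s['position'],R.from_rotvec(s['tool_rot']).as_matrix().round(3).tolist(),s['grip_width'],s['joint_positions'].round(2) if hasattr(s['joint_positions'],'round') else s['joint_positions'])
E
```

```text
time: 1.02
position: [0.155, 0.6311, 0.2721]
tool_rot: [0.204, -3.135, 0.001]
ft_force: [0.7, -0.4, 0.1]
grip_width: 0.292
[0.15497529 0.63107238 0.27211713] [[-0.992, -0.13, -0.0], [-0.13, 0.992, -0.001], [0.0, -0.001, -1.0]] 0.292399947904166 [-1.28  0.31 -0.12  1.37  0.04  1.47  0.31]
```

```bash
python3 -m pendant '[[[0,0,0],[-0.0236,-0.039,0],1],[[0,0,0],[-0.0236,-0.039,0],1],[[0,0,0],[-0.0236,-0.039,0],1],[[0,0,0],[-0.0236,-0.039,0],1],[[0,0,0],[-0.0236,-0.039,0],1],[[0,0,0],[-0.0236,-0.039,0],1],[[0,0,0],[-0.0236,-0.039,0],1],[[0,0,0],[-0.0236,-0.039,0],1]]' && python3 -m pendant '[[[0,0,0],[-0.0236,-0.039,0],1],[[0,0,0],[-0.0236,-0.039,0],1],[[0,0,0],[-0.0236,-0.039,0],1],[[0,0,0],[-0.0236,-0.039,0],1],[[0,0,0],[-0.0236,-0.039,0],1],[[0,0,0],[-0.0236,-0.039,0],1],[[0,0,0],[-0.0236,-0.039,0],1],[[0,0,0],[-0.0236,-0.039,0],1]]' && python3 -m pendant '[[[0,0,0],[0,0,0],1],[[0,0,0],[0,0,0],1]]'
python3 - <<'E'
from h import *
grab('wrist','wrist1'); d=grab('scene','scene1'); cv2.imwrite('pics/zs1.png',cv2.resize(d['color'][120:310,190:390,::-1],None,fx=4,fy=3,interpolation=2))
E
```

```text
time: 2.02
position: [0.3836, 0.3451, 0.2722]
tool_rot: [0.204, -3.135, 0.0]
ft_force: [0.5, -0.1, 1.2]
grip_width: 0.004
time: 3.02
position: [0.6114, 0.0609, 0.2721]
tool_rot: [0.205, -3.134, -0.0]
ft_force: [0.5, 0.3, -0.4]
grip_width: 0.006
time: 3.28
position: [0.6104, 0.0625, 0.2719]
tool_rot: [0.205, -3.134, -0.001]
ft_force: [-0.5, -0.2, 0.2]
grip_width: 0.008
```

View pics/wrist1.png

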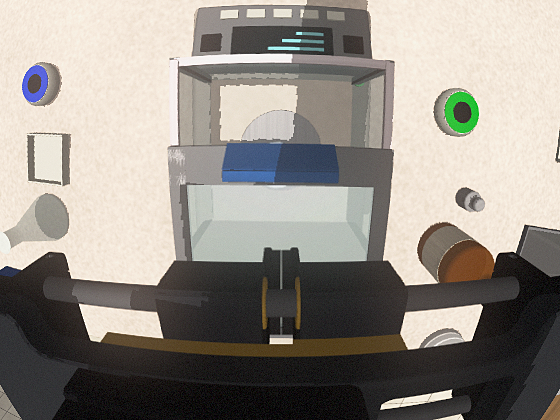

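View pics/zs1.png

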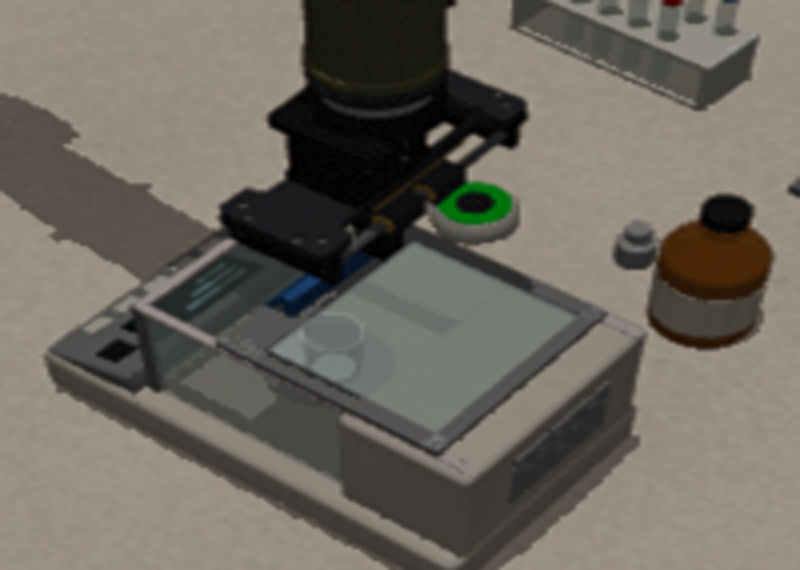

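The wrist view shows the pull from (222,145) to (338,183), squarely aligned with the jaws, the green window near (463,112) and the blue near (37,84). I cross-check the positions with it.

Run:
```python
from m import *
w=dict(np.load('wrist1.npz'))
for n,u,v,z in (('rearbaseR',222,182,.194),('rearbaseL',338,184,.194),('reartopR',224,170,.218),('reartopL',336,172,.218),('green',463,112,.028),('blue',37,84,.028),('rimFR',171,60,.187),('rimFL',392,63,.187),('weight',474,203,.05)):
    print(n,onz(w,u,v,z,True).round(4))
p=[(308.3,187.4),(224.6,215)]
print('tri wrist-scene green',tri(ray(sc,308.6,187.2),ray(w,463,112,True)),'blue',tri(ray(sc,143,326.2),ray(w,37,84,True)))
t=w['color'][130:200,200:360,::-1]; cv2.imwrite('pics/zw1.png',cv2.resize(t,None,fx=5,fy=5,interpolation=2))
```

```text
rearbaseR [0.5851 0.0142 0.194 ]
rearbaseL [0.5752 0.1017 0.194 ]
reartopR [0.5714 0.0186 0.218 ]
reartopL [0.5629 0.0939 0.218 ]
green [0.4774 0.2967 0.028 ]
blue [ 0.4997 -0.3211  0.028 ]
rimFR [ 0.4945 -0.0381  0.187 ]
rimFL [0.4746 0.1313 0.187 ]
weight [0.5972 0.3312 0.05  ]
tri wrist-scene green (array([0.47718762, 0.29698393, 0.02642964]), np.float64(0.0012163975800285603)) blue (array([ 0.4977009 , -0.32917783,  0.02058744]), np.float64(0.003281264145167555))
```

View pics/zw1.png

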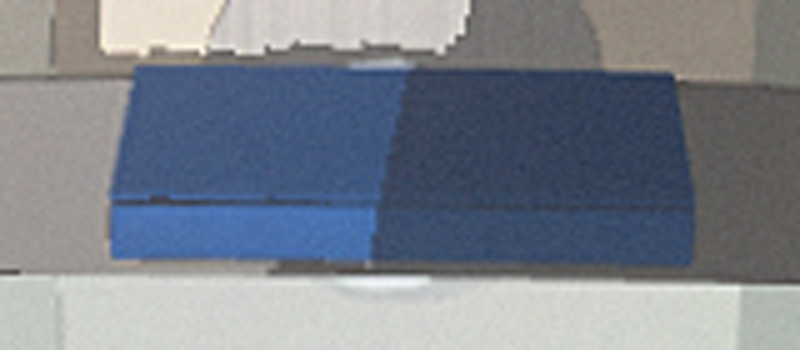

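Run:
```python
from m import *
w=dict(np.load('wrist1.npz')); print(np.linalg.inv(w['world_to_cam'])[:3,3])
a=onz(w,222.1,182,.218,True);b=onz(w,338.4,182.8,.218,True); print(a,b,np.linalg.norm(a-b),(a+b)/2, dep(sc,*(281.5,199.8)))
v=b-a;print(np.degrees(np.arctan2(v[1],v[0])))
for q,P in (('L',((338.4,182.8),(282,200.6),(276.6,193.4))),('R',((222.1,182),(262.1,221.6),(292.6,206.4)))):
    print(q,tri(ray(w,*P[0],True),ray(sc,*P[1])),tri(ray(w,*P[0],True),ray(sd,*P[2])))
```

```text
[0.53266223 0.05201951 0.43377002]
[0.57981502 0.01802943 0.218     ] [0.57008552 0.09682011 0.218     ] 0.07938912935069455 [0.57495027 0.05742477 0.218     ] [0.56618813 0.09589347 0.21638598]
97.03955242637315
L (array([0.56967355, 0.09584197, 0.21708575]), np.float64(0.0025147600092549982)) (array([0.56847183, 0.09809664, 0.21606395]), np.float64(0.004262616439402452))
R (array([0.58027151, 0.01654645, 0.21320047]), np.float64(0.001875191110625261)) (array([0.57727813, 0.01917988, 0.22078309]), np.float64(0.003980607898354987))
```

Width 79 mm and top at 0.217 agree with the text. The rear face is at (0.575, 0.057), 35 mm in front of the fingertips. I lower behind it to z ≈ 0.204.

```bash
python3 -m pendant '[[[0,0,0],[0,0,0.015],1],[[0,0,0],[0,0,0.015],1],[[0,0,0],[0,0,0.012],1],[[0,0,0],[0,0,0.01],1],[[0,0,0],[0,0,0.008],1],[[0,0,0],[0,0,0.005],1],[[0,0,0],[0,0,0.003],1],[[0,0,0],[0,0,0],1]]' && python3 -m pendant '[[[0,0,0],[0.004,0,0],1],[[0,0,0],[0.005,0,0],1],[[0,0,0],[0.005,0,0],1],[[0,0,0],[0.004,0,0],1],[[0,0,0],[0.003,0,0],1],[[0,0,0],[0.002,0,0],1]]'
python3 - <<'E'
from h import *
d=grab('side','side2'); cv2.imwrite('pics/zs2.png',cv2.resize(d['color'][130:300,200:370,::-1],None,fx=4,fy=3.5,interpolation=2))
E
```

```text
time: 4.38
position: [0.6109, 0.0619, 0.2046]
tool_rot: [-0.206, 3.135, 0.0]
ft_force: [0.1, 0.4, 0.1]
grip_width: 0.002
time: 5.12
position: [0.5879, 0.0589, 0.2046]
tool_rot: [-0.206, 3.135, 0.0]
ft_force: [0.4, 0.5, 0.1]
grip_width: 0.009
```

View pics/zs2.png

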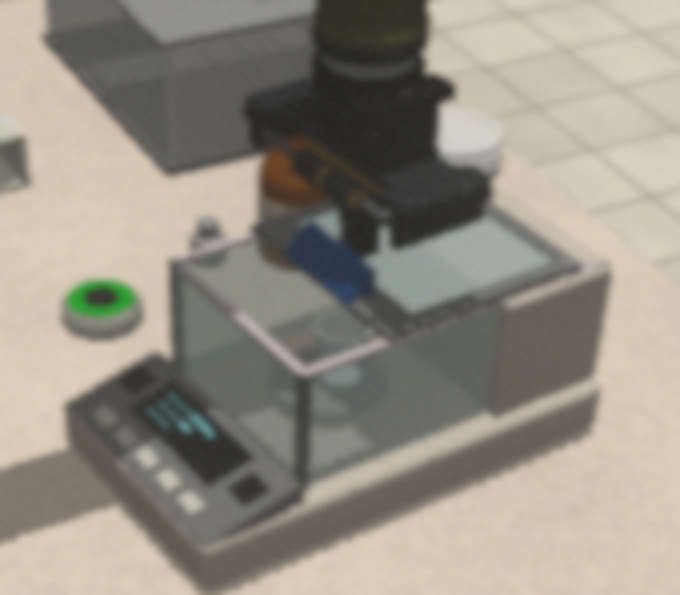

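The fingertips are just behind the pull, at (365,240) in the zoom. Now I draw it shut, slowly.

```bash
python3 -m pendant '[[[0,0,0],[0.003,0,0],1],[[0,0,0],[0.003,0,0],1],[[0,0,0],[0.004,0,0],1],[[0,0,0],[0.005,0,0],1],[[0,0,0],[0.006,0,0],1],[[0,0,0],[0.006,0,0],1],[[0,0,0],[0.006,0,0],1],[[0,0,0],[0.006,0,0],1]]' && python3 -m pendant '[[[0,0,0],[0.006,0,0],1],[[0,0,0],[0.006,0,0],1],[[0,0,0],[0.005,0,0],1],[[0,0,0],[0.003,0,0],1],[[0,0,0],[0.002,0,0],1],[[0,0,0],[0.002,0,0],1]]'
python3 - <<'E'
from h import *
grab('wrist','wrist3')
d=grab('scene','scene3'); cv2.imwrite('pics/zs3.png',cv2.resize(d['color'][150:310,190:370,::-1],None,fx=4,fy=3.5,interpolation=2))
E
```

```text
time: 6.18
position: [0.549, 0.0539, 0.2047]
tool_rot: [-0.206, 3.135, 0.001]
ft_force: [2.2, 1.4, -0.7]
grip_width: 0.008
time: 6.92
position: [0.5257, 0.0506, 0.2046]
tool_rot: [-0.206, 3.135, -0.0]
ft_force: [0.9, 0.9, 1.6]
grip_width: 0.0
```

View pics/zs3.png

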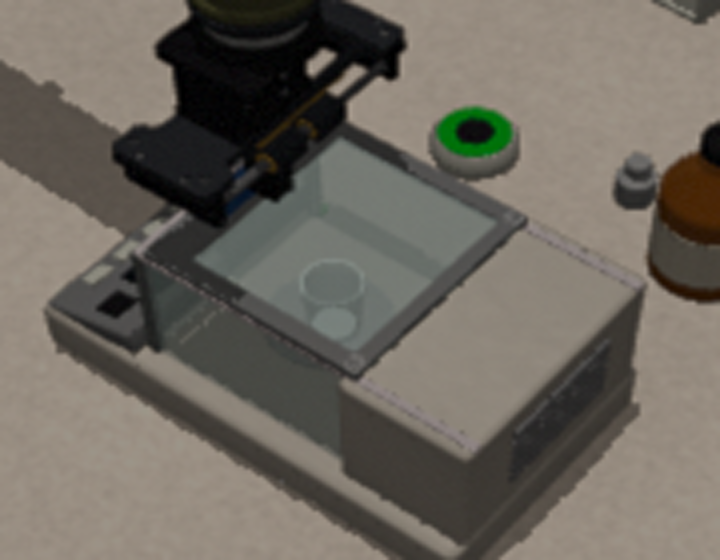

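View pics/wrist3.png

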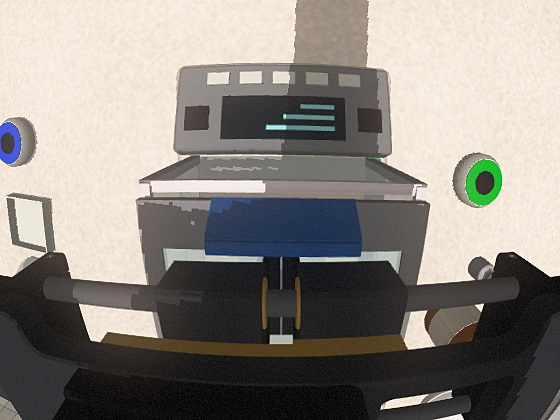

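The cover follows. The gap to the rim (row 185 to 199 in the wrist view) is still about 10 mm, so I creep on and watch the force.

```bash
python3 -m pendant '[[[0,0,0],[0.0015,0,0],1],[[0,0,0],[0.0015,0,0],1],[[0,0,0],[0.0015,0,0],1],[[0,0,0],[0.0015,0,0],1]]' && python3 -m pendant '[[[0,0,0],[0.001,0,0],1],[[0,0,0],[0.001,0,0],1]]' && python3 -m pendant '[[[0,0,0],[0.001,0,0],1]]'
```

```text
time: 7.52
position: [0.5196, 0.0497, 0.2045]
tool_rot: [-0.205, 3.135, -0.0]
ft_force: [2.1, 0.6, 1.4]
grip_width: 0.006
time: 7.78
position: [0.5176, 0.0495, 0.2045]
tool_rot: [-0.206, 3.135, -0.0]
ft_force: [1.4, -0.2, 0.6]
grip_width: 0.002
time: 7.9
position: [0.5167, 0.0494, 0.2045]
tool_rot: [-0.205, 3.135, -0.0]
ft_force: [1.5, 0.0, 0.2]
grip_width: 0.005
```

```bash
python3 -m pendant '[[[0,0,0],[0.0007,0,0],1]]';python3 -m pendant '[[[0,0,0],[0,0,0],1]]'
python3 - <<'E'
from h import *
grab('wrist','wrist4')
E
```

```text
time: 8.02
position: [0.5159, 0.0493, 0.2045]
tool_rot: [-0.206, 3.135, -0.0]
ft_force: [1.4, 0.2, -0.2]
grip_width: 0.007
time: 8.15
position: [0.5159, 0.0494, 0.2045]
tool_rot: [0.206, -3.135, 0.0]
ft_force: [1.3, -0.4, 1.3]
grip_width: 0.003
```

View pics/wrist4.png

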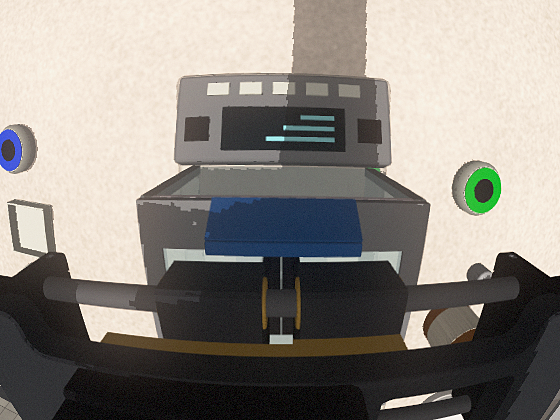

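The cover nearly meets the rim. I creep on to the stop.

```bash
python3 -m pendant '[[[0,0,0],[0.0007,0,0],1]]';python3 -m pendant '[[[0,0,0],[0.0007,0,0],1]]';python3 -m pendant '[[[0,0,0],[0.0007,0,0],1]]'
```

```text
time: 8.32
position: [0.5154, 0.0493, 0.2045]
tool_rot: [-0.206, 3.135, -0.0]
ft_force: [1.5, -0.9, -0.1]
grip_width: 0.004
time: 8.45
position: [0.5146, 0.0492, 0.2045]
tool_rot: [-0.206, 3.135, -0.0]
ft_force: [1.4, -0.3, 0.1]
grip_width: 0.006
time: 8.57
position: [0.5145, 0.0492, 0.2046]
tool_rot: [-0.205, 3.133, 0.0]
ft_force: [4.4, 0.6, -2.1]
grip_width: 0.009
```

```bash
python3 -m pendant '[[[0,0,0],[0.0005,0,0],1],[[0,0,0],[0,0,0],1]]';python3 -m pendant '[[[0,0,0],[0,0,0],1],[[0,0,0],[0,0,0],1]]'
```

```text
time: 8.82
position: [0.5145, 0.0492, 0.2046]
tool_rot: [-0.205, 3.132, 0.0]
ft_force: [5.3, 1.1, -2.6]
grip_width: 0.009
time: 9.07
position: [0.5145, 0.0492, 0.2047]
tool_rot: [-0.205, 3.132, 0.0]
ft_force: [6.3, 0.2, -3.0]
grip_width: 0.006
```

The force rises from 1.4 to 6 N and the motion stops: the cover is at its hard stop. I back off, rise and check.

```bash
python3 -m pendant '[[[0,0,0],[-0.004,0,0],1],[[0,0,0],[-0.008,0,0],1],[[0,0,0],[-0.008,0,0],1],[[0,0,0],[0,0,-0.02],1],[[0,0,0],[0,0,-0.02],1],[[0,0,0],[0,0,-0.02],1],[[0,0,0],[0,0,-0.01],1],[[0,0,0],[0,0,0],1]]'
python3 - <<'E'
from h import *
w=grab('wrist','wrist5'); d=grab('side','side5'); cv2.imwrite('pics/zs5.png',cv2.resize(d['color'][130:300,200:370,::-1],None,fx=4,fy=3.5,interpolation=2))
E
```

```text
time: 10.07
position: [0.5337, 0.0517, 0.2749]
tool_rot: [-0.205, 3.134, 0.0]
ft_force: [-1.1, -0.5, -0.4]
grip_width: 0.009
```

View pics/wrist5.png

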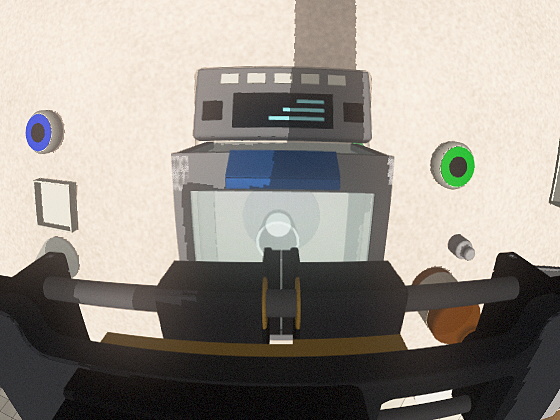

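View pics/zs5.png

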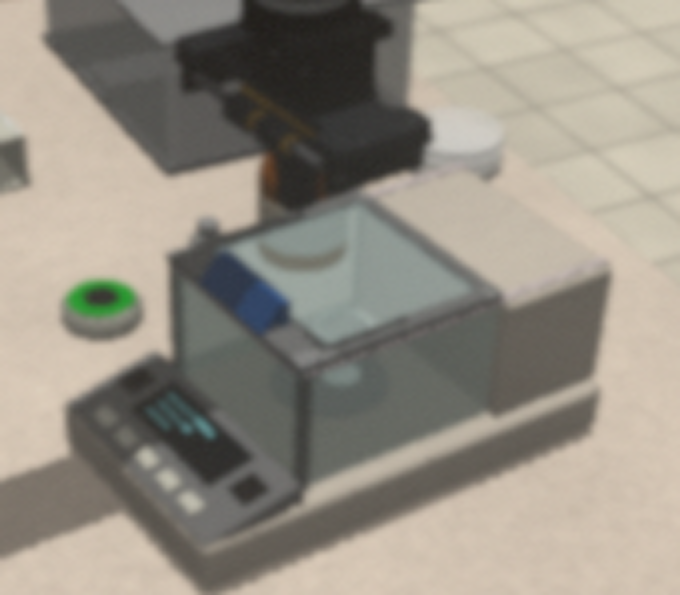

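The cover is flush with the rim in both pictures; the green window is at (458,167) in the wrist view. I recheck the green puck's position and work out the move.

Run:
```python
from h import *
from scipy.spatial.transform import Rotation as R
w=dict(np.load('wrist5.npz')); w1=dict(np.load('wrist1.npz'))
def win(d):
    h=cv2.cvtColor(d['color'],cv2.COLOR_RGB2HSV); m=cv2.inRange(h,(45,110,40),(80,255,255)); m[:,:400]=0
    c=max(cv2.findContours(m,0,2)[0],key=cv2.contourArea); (x,y),_,_=cv2.fitEllipse(cv2.convexHull(c)); return x,y
a,b=win(w),win(w1); print(a,b,onz(w,*a,.028,True),onz(w1,*b,.028,True),tri(ray(w,*a,True),ray(w1,*b,True)))
s=monitor.get_state(); g=np.array([.4772,.2962,.058])
print(R.from_rotvec(s['tool_rot']).as_matrix().T@(g-s['position']))
A=onz(w,226.5,187,.218,True);B=onz(w,339,189,.218,True);print('pull rear',(A+B)/2)
```

```text
(457.2887268066406, 166.21571350097656) (461.390869140625, 111.98038482666016) [0.47733172 0.29396443 0.028     ] [0.47802257 0.29409269 0.028     ] (array([0.47752748, 0.29627778, 0.02429785]), np.float64(4.060975825963324e-05))
[0.02310596 0.24970938 0.21578354]
pull rear [0.50259563 0.04897912 0.218     ]
```

```bash
python3 -m pendant '[[[0,0,0],[0.003,0.025,0],1],[[0,0,0],[0.004,0.04,0],1],[[0,0,0],[0.004,0.04,0],1],[[0,0,0],[0.004,0.04,0],1],[[0,0,0],[0.004,0.04,0],1],[[0,0,0],[0.002,0.04,0],1],[[0,0,0],[0.002,0.024,0],1],[[0,0,0],[0,0,0],1]]' && python3 -m pendant '[[[0,0,0],[0,0,0.02],1],[[0,0,0],[0,0,0.025],1],[[0,0,0],[0,0,0.025],1],[[0,0,0],[0,0,0.025],1],[[0,0,0],[0,0,0.025],1],[[0,0,0],[0,0,0.02],1],[[0,0,0],[0,0,0.01],1],[[0,0,0],[0,0,0],1]]'
python3 - <<'E'
from h import *
for n in ('scene','side'):
    d=grab(n,n+'6'); 
    o=(120,240) if n=='scene' else (130,170)
    cv2.imwrite(f'pics/z{n}6.png',cv2.resize(d['color'][o[0]:o[0]+120,o[1]:o[1]+150,::-1],None,fx=4,fy=4,interpolation=2))
grab('wrist','wrist6')
E
```

```text
time: 11.18
position: [0.4765, 0.2974, 0.2732]
tool_rot: [0.212, -3.132, 0.001]
ft_force: [-0.3, -1.4, 0.3]
grip_width: 0.006
time: 12.18
position: [0.4779, 0.2943, 0.124]
tool_rot: [0.203, -3.134, 0.002]
ft_force: [0.2, 0.8, 1.2]
grip_width: 0.005
```

View pics/zscene6.png

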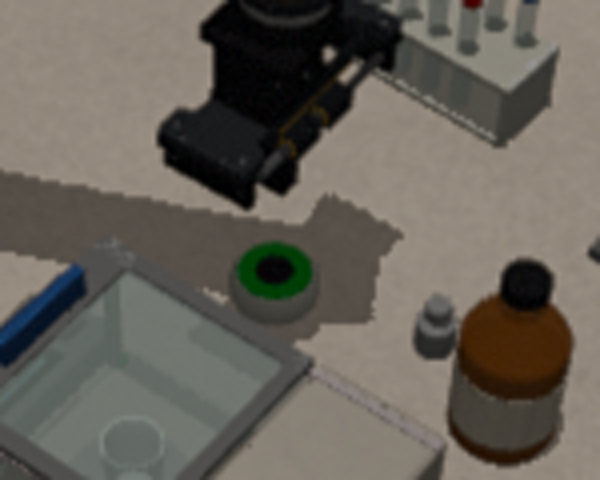

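View pics/zside6.png

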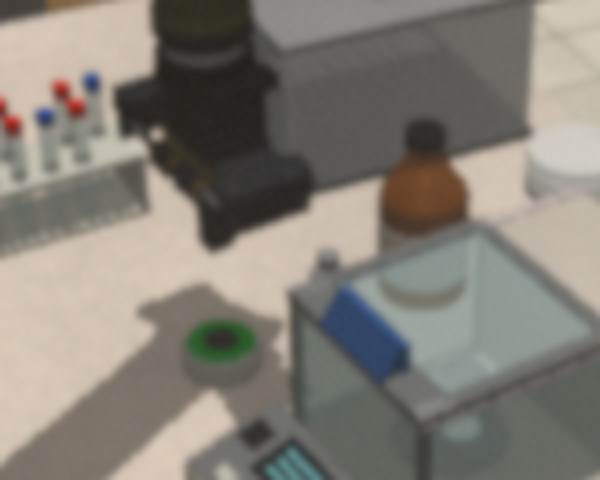

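View pics/wrist6.png

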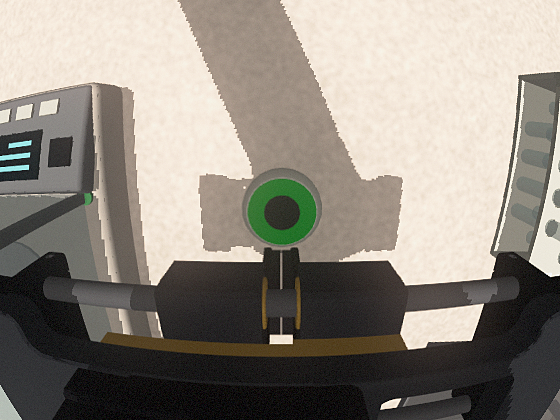

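The fingertips are centred on the puck; window at (281,211) in the wrist view, rack edge at about (505,250). I check the rack's clearance and the window once more.

Run:
```python
from h import *
w=dict(np.load('wrist6.npz'))
print('win',onz(w,281.5,211.5,.028,True)); s=monitor.get_state(); print(s['position'])
for u,v in ((495,252),(520,75)): print('rack low',onz(w,u,v,.0,True),'z.09',onz(w,u,v,.09,True))
sc=dict(np.load('scene0.npz'))
for u,v in ((320,125),(376,150),(346,107),(379,135),(319,116),(378,143)): print('rack',u,v,dep(sc,u,v).round(3))
```

```text
win [0.4763993  0.29557386 0.028     ]
[0.4786709  0.29561274 0.12558877]
rack low [0.50062286 0.54424913 0.        ] z.09 [0.46920862 0.4629127  0.09      ]
rack low [0.30289554 0.52669877 0.        ] z.09 [0.33347989 0.45086536 0.09      ]
rack 320 125 [0.308 0.531 0.018]
rack 376 150 [ 0.508  0.588 -0.001]
rack 346 107 [ 0.297  0.68  -0.001]
rack 379 135 [ 0.469  0.653 -0.003]
rack 319 116 [0.306 0.526 0.06 ]
rack 378 143 [0.495 0.613 0.005]
```

Rack is more than 12 cm clear, and the window is confirmed within about 2 mm. I descend to 30 mm above it and dwell.

```bash
python3 -m pendant '[[[0,0,0],[0,0,0.015],1],[[0,0,0],[0,0,0.015],1],[[0,0,0],[0,0,0.012],1],[[0,0,0],[0,0,0.01],1],[[0,0,0],[0,0,0.008],1],[[0,0,0],[0,0,0.006],1],[[0,0,0],[0,0,0],1],[[0,0,0],[0,0,0],1]]' && python3 -m pendant '[[[0,0,0],[0,0,0],1],[[0,0,0],[0,0,0],1],[[0,0,0],[0,0,0],1],[[0,0,0],[0,0,0],1],[[0,0,0],[0,0,0],1],[[0,0,0],[0,0,0],1],[[0,0,0],[0,0,0],1],[[0,0,0],[0,0,0],1]]'
python3 - <<'E'
from h import *
w=grab('wrist','wrist7')
d=grab('side','side7');cv2.imwrite('pics/zside7.png',cv2.resize(d['color'][130:250,170:320,::-1],None,fx=4,fy=4,interpolation=2))
E
```

```text
time: 13.32
position: [0.4782, 0.2957, 0.059]
tool_rot: [-0.206, 3.134, 0.001]
ft_force: [0.1, 0.7, 0.1]
grip_width: 0.006
time: 14.32
position: [0.478, 0.2956, 0.0586]
tool_rot: [-0.206, 3.135, 0.0]
ft_force: [1.0, -0.3, 0.6]
grip_width: 0.004
```

View pics/zside7.png

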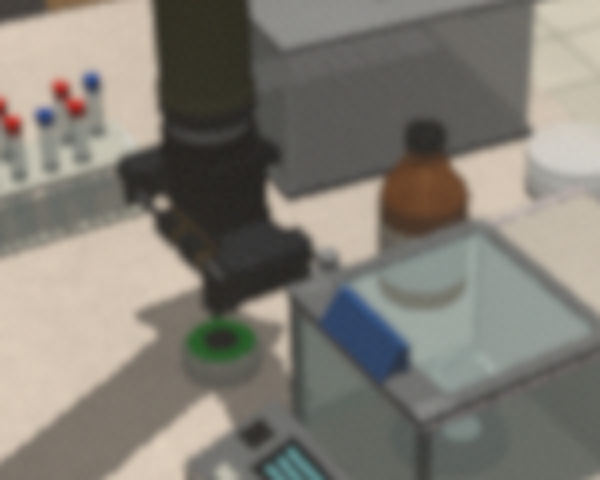

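View pics/wrist7.png

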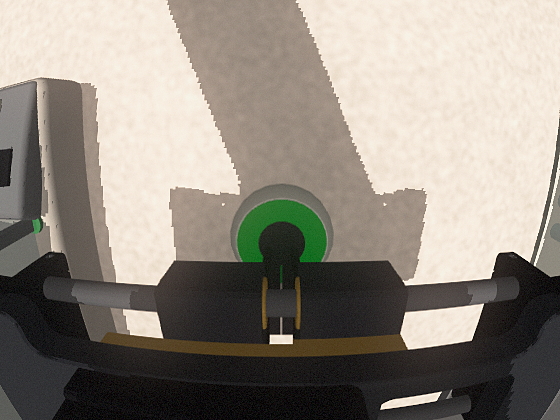

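The fingertips hover centred over the window, about 31 mm above it and not touching. I dwell further.

```bash
for i in 1 2; do python3 -m pendant '[[[0,0,0],[0,0,0],1],[[0,0,0],[0,0,0],1],[[0,0,0],[0,0,0],1],[[0,0,0],[0,0,0],1],[[0,0,0],[0,0,0],1],[[0,0,0],[0,0,0],1],[[0,0,0],[0,0,0],1]]'; done
python3 -m pendant '[[[0,0,0],[0,0,-0.015],1],[[0,0,0],[0,0,-0.03],1],[[0,0,0],[0,0,-0.04],1],[[0,0,0],[0,0,-0.04],1],[[0,0,0],[0,0,-0.04],1],[[0,0,0],[0,0,-0.04],1],[[0,0,0],[0,0,-0.03],1],[[0,0,0],[0,0,-0.015],1]]'; python3 -m pendant '[[[0,0,0],[0,0,0],1],[[0,0,0],[0,0,0],1],[[0,0,0],[0,0,0],1],[[0,0,0],[0,0,0],1]]'
python3 - <<'E'
from h import *
from m import blobs
for n in ('scene','side'):
    d=grab(n,n+'8')
    for c,a,b in (('green',45,80),('blue',105,130)): print(n,c,blobs(d,a,b)[0])
print(monitor.get_state()['position'])
E
```

```text
time: 15.3
position: [0.478, 0.2956, 0.0586]
tool_rot: [-0.206, 3.135, 0.0]
ft_force: [-0.2, -0.4, -0.4]
grip_width: 0.004
time: 16.18
position: [0.4779, 0.2956, 0.0586]
tool_rot: [-0.206, 3.135, 0.0]
ft_force: [1.0, 1.0, -0.2]
grip_width: 0.003
time: 17.18
position: [0.4785, 0.2958, 0.3116]
tool_rot: [-0.205, 3.132, 0.003]
ft_force: [-0.9, -0.5, 0.2]
grip_width: 0.006
time: 17.68
position: [0.4777, 0.2954, 0.3076]
tool_rot: [0.205, -3.134, 0.001]
ft_force: [-0.2, 1.3, 0.1]
grip_width: 0.005
scene green [([299, 181, 19, 14, 154], [308.2, 187.4])]
scene blue [([236, 186, 25, 21, 110], [248.5, 196.7]), ([132, 316, 23, 21, 289], [143.0, 326.2])]
side green [([218, 211, 15, 9, 46], [224.8, 215.3])]
side blue [([251, 203, 20, 21, 202], [260.4, 212.9]), ([458, 318, 42, 21, 110], [480.6, 330.6]), ([319, 347, 23, 19, 239], [330.2, 356.1])]
[0.47782341 0.29545059 0.30809247]
```

View pics/scene8.png

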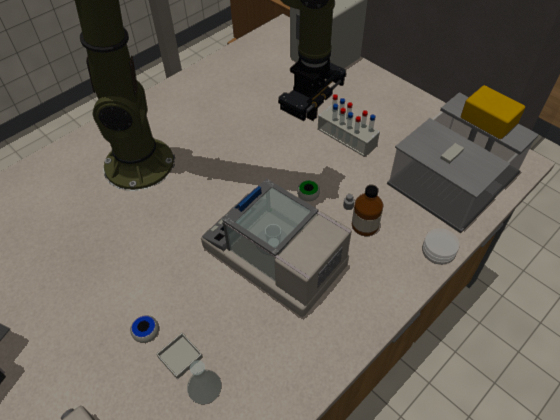

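View pics/side8.png

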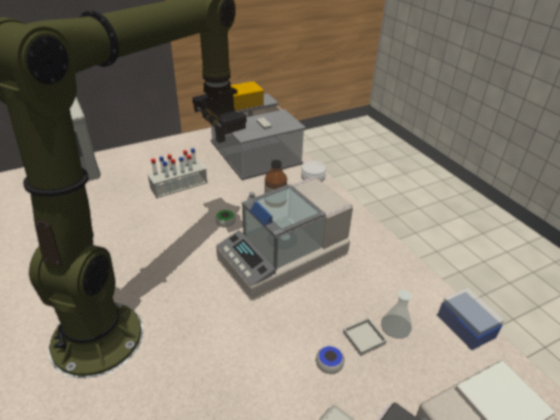

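The cover is shut, the pucks are at the same pixels as at the start, and the hand is 28 cm above the window. Handing in.

Run:
```python
from h import *
print(order.close_job())
```

```text
the job is handed in; nothing more can be done
None
```

The balance is ready to weigh and the job is handed in, at about 18 s on the robot's clock; close_job gave no verdict.

- **Cover:** I lowered the shut fingertips behind the blue pull and drew the cover about 70 mm to its hard stop. Sliding force was about 1.5 N, rising to about 6 N at the stop. Both pictures then showed it flush with the front rim.
- **Tare:** I held the fingertips about 31 mm above the green window and within 2 mm sideways of its measured centre for about 3 s. The force readings stayed at sensor noise. I had no direct confirmation that the balance tared.
- **Last checks:** The hand ended 28 cm above the green window.
  - **Pucks:** both centroids moved by no more than 0.3 px, about 1 mm, from the start.
  - **Other things:** the rest of the bench looked unmoved, but I judged that by eye and did not measure it.
- **Disagreements:** The two-view heights of the windows came out 1 to 4 mm under the stated 28 mm. One wrist–scene pairing put the blue window about 7 mm low. Neither affected the moves.

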